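# Set the road and hold the uncoupler on a shelf railway

## Task

The open wagon at the head of the engine is to be left with the tank wagon, so on the control panel set the road for whichever siding the tank wagon stands in: press the button on the lead line fully in and let it come up, then do the same with the button at the end of that siding's line, leaving the other two siding buttons alone. Then press the sprung uncoupling lever beside the engine down until its arm lies level, which brings the ramp up under the coupling (pushed well past level, the ramp would lift the wheels off the rails), and keep it there: your work finishes while you are still holding it. Leave the rolling stock and everything else on the shelf where it stands.

Things in the scene. Friction and masses are not known exactly. Their poses are not given: they have to be found in the camera images.
- layout: fixed model railway board 220 (x) x 660 (y) x 20 mm; origin: centre of underside; rail tops 27 mm above it. From the -y end (right, seen from the robot) the lead line runs at local x = -12 mm; past y = -40 mm it splits into three sidings that run to the +y (left) end: near (straight on) at x = -12, middle x = 26, far x = 64 mm; near is nearest the robot
- tank: model tank wagon, the only one with a round lying cylinder and a small dome, 88 mm long (its y), 25 mm wide, 37 mm high over the rails, stands on its wheels in one of the three sidings, which one changes; origin: middle, at rail-top height, y along the track
- van: model covered van, box-shaped with a flat roof, 88 mm long (its y), 25 mm wide, 31 mm high over the rails, stands on its wheels in one of the three sidings, which one changes; origin: middle, at rail-top height, y along the track
- flat: model flat wagon, bare deck with short stakes, 88 mm long (its y), 25 mm wide, 20 mm high over the rails, stands on its wheels in one of the three sidings, which one changes; origin: middle, at rail-top height, y along the track
- open_wagon: model open wagon with low sides, 88 mm long, 25 mm wide, 24 mm high, on the lead just ahead (+y) of the engine and coupled to it; origin: middle, at rail-top height
- loco: model shunting engine with a cab, 112 mm long, 27 mm wide, 36 mm high, on the lead; origin: middle, at rail-top height
- uncoupler (a joint): spring lever on the layout's near edge, steel arm towards the robot (layout -x), pivot at layout-local (-40,-150,40) mm, pad 58 mm from it, sloping up 0.30 rad at rest. 0 = up, 0.30 rad = arm level (pad 17 mm lower than at rest and 4 mm nearer the robot), 0.55 rad = on its stop. Raises the ramp under the coupling in proportion; springs back when let go. Push on the pad: 4 N to start, 9 N at level
- lever_pad (a point): top centre of the lever's round black pad (20 mm across, 8 mm thick) at the arm's end; moves with it; about 62 mm above the shelf at rest, 45 mm with the arm level. Nearest things: the lever's bracket, 58 mm beyond it (top 46 mm above the shelf), and the rolling stock, 70 mm beyond
- panel: fixed control panel, flat-topped box 136 (x) x 256 (y) mm, face 36 mm above the shelf; origin: centre of underside. Black strips draw the track as it lies on the layout, seen from the robot: lead line at the right (-y), splitting into three lines that end at the left (+y), near, middle, far in the same order as the sidings. Four identical buttons on these lines
- btn_lead (a joint): round black push button, cap 18 mm across, on the lead line, panel-local (-38, -85) mm; 0 = up, 0.006 m = fully down; a spring takes about 1.6 N to start it and 4.3 N to bottom it; it counts as pressed from 0.004 m
- btn_near (a joint): round black push button, cap 18 mm across, at the end of the near siding's line, panel-local (-38, +90) mm; 0 = up, 0.006 m = fully down; a spring takes about 1.6 N to start it and 4.3 N to bottom it; it counts as pressed from 0.004 m
- btn_mid (a joint): round black push button, cap 18 mm across, at the end of the middle siding's line, panel-local (0, +90) mm; 0 = up, 0.006 m = fully down; a spring takes about 1.6 N to start it and 4.3 N to bottom it; it counts as pressed from 0.004 m
- btn_far (a joint): round black push button, cap 18 mm across, at the end of the far siding's line, panel-local (+38, +90) mm; 0 = up, 0.006 m = fully down; a spring takes about 1.6 N to start it and 4.3 N to bottom it; it counts as pressed from 0.004 m
- btn_lead_top (a point): top centre of the cap of btn_lead, 10 mm above the panel's face (46 mm above the shelf) when up; moves with the button
- btn_near_top (a point): top centre of the cap of btn_near, 10 mm above the panel's face (46 mm above the shelf) when up; moves with the button
- btn_mid_top (a point): top centre of the cap of btn_mid, 10 mm above the panel's face (46 mm above the shelf) when up; moves with the button
- btn_far_top (a point): top centre of the cap of btn_far, 10 mm above the panel's face (46 mm above the shelf) when up; moves with the button
- bishop: boxwood chess bishop, 31 mm across the foot, 77 mm high, standing; origin: centre of the underside
- tumbler: glass tumbler, 72 mm across, 90 mm high, standing; origin: centre of the underside
- crate: grey plastic crate, 140 by 200 by 85 mm, with boxed models in it; origin: centre of the underside
- oak: resin model oak tree, crown about 73 mm across, 90 mm high, standing on the layout beyond the open wagon; origin: centre of the underside
There are look-alikes about, which are no part of the job. What is shaped like the tank but blue, purple or red is not meant.

How it is judged:
On the way, in this order (a step that is already met when the one before it is completed fails the run):
1. the lead-line button is pressed, alone (value of joint btn_lead above 0.004 m and value of joint each of btn_near, btn_mid, btn_far below 0.0015 m and value of joint uncoupler below 0.06 rad), for 0.05 s.
2. the lead-line button is up again and the button of the tank wagon's siding is pressed, alone (((x of tank in the frame of layout below 0.007 m and value of joint btn_near above 0.004 m and value of joint each of btn_lead, btn_mid, btn_far below 0.0015 m and value of joint uncoupler below 0.06 rad) or (x of tank in the frame of layout between 0.007 and 0.045 m and value of joint btn_mid above 0.004 m and value of joint each of btn_lead, btn_near, btn_far below 0.0015 m and value of joint uncoupler below 0.06 rad) or (x of tank in the frame of layout above 0.045 m and value of joint btn_far above 0.004 m and value of joint each of btn_lead, btn_near, btn_mid below 0.0015 m and value of joint uncoupler below 0.06 rad))), for 0.05 s.
3. all buttons are up and the uncoupling lever is held down with its arm about level (value of joint each of btn_lead, btn_near, btn_mid, btn_far below 0.0015 m and value of joint uncoupler between 0.2 and 0.41 rad and contact force between any of the fingers, the arm and uncoupler above 2 N), for 0.5 s.
At the end, for the whole second after the job is handed in: The robot is still pressing the uncoupling lever (push above 2 N) with its arm level within about 0.1 rad, 6 mm at the pad (joint between 0.20 and 0.41 rad), all four buttons are up again (less than 1.5 mm in), and engine, wagons, tree, bishop, tumbler and crate are within 10 mm of where they stood (all of step 3 and distance of each of tank, van, flat, open_wagon, loco, bishop, tumbler, crate, oak from where it was at the start of the episode below 0.01 m); the arm keeps its last pose, push and grip.
It fails at once if the button of a siding without the tank wagon is pressed (not (x of tank in the frame of layout below 0.007 m) and value of joint btn_near above 0.003 m).
It fails at once if the button of a siding without the tank wagon is pressed (not (x of tank in the frame of layout between 0.007 and 0.045 m) and value of joint btn_mid above 0.003 m).
It fails at once if the button of a siding without the tank wagon is pressed (not (x of tank in the frame of layout above 0.045 m) and value of joint btn_far above 0.003 m).
It fails at once if the lever is pushed so far past level that the ramp lifts the wheels off the rails (value of joint uncoupler above 0.46 rad).
It fails at once if rolling stock or a bystander is moved by more than 20 mm (distance of any of tank, van, flat, open_wagon, loco, bishop, tumbler, crate, oak from where it was at the start of the episode above 0.02 m).
It also fails if it takes over 38 s, if anything falls off the work surface, if the arm or the gripper's body presses on something with over 40 N, if the wrist force passes 120 N, or if a joint passes its speed limit or range.

## Robot

A 7-joint arm with a two-finger parallel gripper is mounted at the origin on the work surface. World frame = base frame: x ahead of the robot, y to its left, z up, the work surface at z = 0. Lengths are in m, angles in rad, forces in N, time in s.
With the tool pointing down it reaches from about 0.4 to 0.85 m from the base axis. Payload 4.5 kg.
Tool frame: the origin (TCP) lies midway between the tips of the shut fingers; the grasp point (between the pads) lies 19 mm behind it; z points along the fingers, y is the line along which they close (so a half turn about z gives the same grasp; the last joint's range is limited). The gripper opens to 88 mm and grips with 3 to 60 N. Pads are 18 mm wide; open, the fingers measure 123 mm over their backs; the gripper's body (75 mm by 187 mm) begins 45 mm behind the grasp point.
Start: joints at [-1.256, 0.689, -0.195, 1.565, 0.157, 0.902, -0.215], TCP at [0.173, 0.601, 0.214] pointing down, gripper open.
Joint ranges: [-3.01, 3.01], [-0.46, 2.08], [-1.47, 1.51], [0.13, 2.56], [-1, 4.14], [0.04, 2.09], [-2.66, 2.66]. Speed limits (rad/s): [2.57, 2.57, 3.14, 3.14, 3.14, 3.14, 3.14].

## Interface

Orientations are given as a unit quaternion [x, y, z, w].
In Python, from plant import * gives the robot as it stands.
- The arm moves only by the tool send_rows, never from a script. Its argument "targets" is a list of rows, each a list of 2 entries, a list of its own where there are three numbers: the shift along the tool's x, y, z in units of 0.3 m (1.0 is 0.3 m), then the turn, a rotation vector about the tool's x, y, z in units of pi rad (1.0 is pi rad). A call has 1 to 12 rows; each row is the pose to reach, as a shift and turn from the pose commanded when the call began, along the tool's axes at that moment, turning the shorter way round; what a row does not reach only later rows make up. A row lasts 1/8 s, in which the tool goes at most 62.5 mm and 10.7 degrees, less where a joint would pass 70% of its speed; a pose out of reach is approached as far as the arm can. A call with a number of a shift or a turn outside -1 to 1 is refused whole. A call with a gripper value outside its range is refused whole. "fingers" is the opening, from 0 (shut) to 1 (fully open), set as the call begins (left out, the last holds). The fingers move at their own pace and stop on an object; "newtons" is the grip in N (left out, the last holds). Time passes only in rows, so rows that repeat a pose let the fingers close. It gives the time, the measured TCP pose, the force, the opening and the grip force at its end, in the units of the state.
- get_state(): the state, without advancing time (a new reading comes with each control period).
- snapshot(name): name is "scene" or "top"; returns a dict with "img" (400x640x3 uint8, blue, green, red), "fx", "fy", "cx", "cy" (pixels), "cam_to_world" (4x4, takes a point from camera to world coordinates). Camera axes: x right, y down, z forward; pixel columns grow to the right and rows downward; lengths in m; the calibration is good to about 2 mm. A picture is of the moment at which its call begins. There is no depth.
- finish_job(): hands the job in; it is judged then, once.
The state is a dict: "clock": time; "q": joint angles; "qd": joint speeds; "joint_torque": joint torques, N m; "tool_pos": TCP position; "eef_rot": TCP orientation; "contact_force": force on the tool from outside, world axes, zero at the start; "moment": the same for the moment, N m; "opening": opening from 0.0 (shut) to 1.0 (fully open); "finger_force": force on a finger pad.
Only numpy, scipy, OpenCV 4.12 (cv2) and the standard library are available. Lean on these libraries where they do the work, as an engineer would, in place of code of your own. Each camera call takes 0.05 s, during which the arm holds its last target. There are 200 camera calls.

## Working session

There is one attempt and no reset: what is moved stays moved. The work goes in short steps, Python scripts to look and compute and a tool call to move; the robot and the scene stay as the last step left them, time stands still between calls to the robot, and variables do not carry over. Pictures are saved under pics/ and viewed, at most 10 in all, crops included, and the job is handed in when it is done.

Besides the shell and the picture viewer there is one more tool, called after "Emit:" as name(argument=value, ...) on one line, values as JSON. send_rows: Moves the arm, as the interface text tells. Its arguments: {"type":"object","properties":{"targets":{"type":"array"},"fingers":{"type":"number"},"newtons":{"type":"number"}},"required":["targets"]}

```bash
mkdir -p pics; cat > h.py <<'E'
from plant import *
import numpy as np, cv2
def ray(s,u,v,z):
    T=np.array(s["cam_to_world"]);d=T[:3,:3]@np.array([(u-s["cx"])/s["fx"],(v-s["cy"])/s["fy"],1]);o=T[:3,3]
    return o+d*(z-o[2])/d[2]
def proj(s,p):
    T=np.array(s["cam_to_world"]);c=T[:3,:3].T@(np.array(p)-T[:3,3])
    return np.array([s["fx"]*c[0]/c[2]+s["cx"],s["fy"]*c[1]/c[2]+s["cy"]])
E
python3 - <<'E'
from h import *
import pickle
for n in ("scene","top"):
    s=snapshot(n);pickle.dump(s,open(n+".pkl","wb"));cv2.imwrite(f"pics/{n}0.png",s["img"])
    print(n,s["fx"],np.round(s["cam_to_world"],3).tolist())
print(get_state())
E
```

```text
scene 503.9838794672656 [[0.267, 0.692, -0.67, 1.568], [0.964, -0.184, 0.195, -0.184], [0.012, -0.698, -0.716, 1.1], [0.0, 0.0, 0.0, 1.0]]
top 450.57602408359514 [[0.028, -0.994, 0.104, 0.439], [-0.999, -0.03, -0.02, 0.1], [0.023, -0.103, -0.994, 1.57], [0.0, 0.0, 0.0, 1.0]]
{'clock': 0.1, 'q': array([-1.25618273,  0.68989572, -0.19455899,  1.56622098,  0.15729021,
        0.90250057, -0.21511511]), 'qd': array([ 0.00020423, -0.002081  ,  0.00031797, -0.00340317,  0.00022803,
       -0.00152361,  0.00115295]), 'joint_torque': array([-3.60911588e-03, -5.28496599e+01, -1.27159305e+00, -1.53836954e+01,
       -5.25458436e-02,  2.03888310e-03,  5.26921099e-05]), 'tool_pos': array([0.17306522, 0.59993568, 0.21319907]), 'eef_rot': array([ 1.39904871e-01,  9.90164613e-01, -8.13272431e-04, -7.10242832e-05]), 'contact_force': array([ 0.63223655, -0.04511684, -0.26389123]), 'moment': array([-0.01049818, -0.00651887, -0.02932882]), 'finger_force': 0.0, 'opening': 1.002436652419474}
```

View pics/scene0.png

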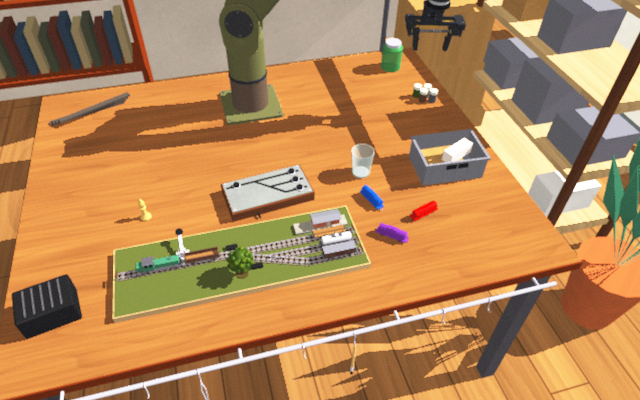

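View pics/top0.png

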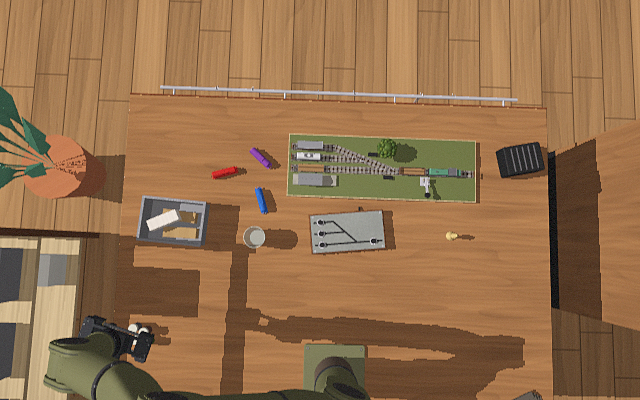

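The scene picture shows the panel around (267,192), the layout around (240,260), the lever at (181,240), and the siding wagons around (330,235). The top picture shows the siding wagons around (310,155), the panel at (347,231) and the lever pad around (427,190). The blue, red and purple cylinders lie off the layout. Next I'll enlarge the sidings, panel and lever.

```bash
python3 - <<'E'
from h import *
import pickle
S=pickle.load(open("scene.pkl","rb"))["img"];T=pickle.load(open("top.pkl","rb"))["img"]
r=lambda i,x0,x1,y0,y1,k:cv2.resize(i[y0:y1,x0:x1],None,fx=k,fy=k,interpolation=cv2.INTER_CUBIC)
a=r(S,285,375,200,265,4.4); b=r(T,285,345,130,195,4.4)
cv2.imwrite("pics/sid.png",np.hstack([a,b]))
a=r(T,305,391,205,259,4); b=r(T,405,475,155,209,4)
cv2.imwrite("pics/pan.png",np.hstack([a,b]))
E
```

```text
(no output)
```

View pics/sid.png

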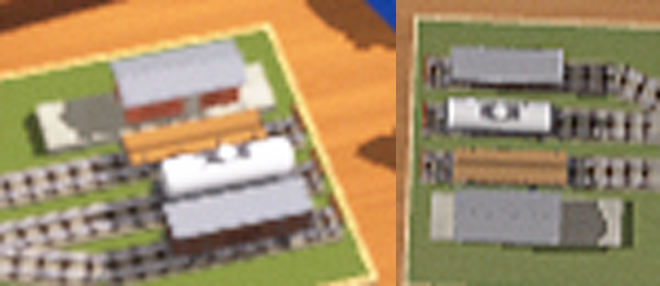

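View pics/pan.png

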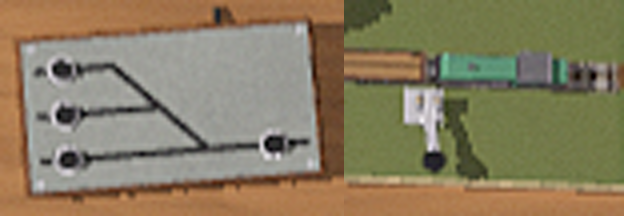

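The white tank with its dome is at top (308,156), on the middle track. The van (310,146) is on the far track and the flat (311,168) on the near one. The grey-roofed building (310,179) is off the rails, and the blue, red and purple cylinders lie off the layout. So the white one fits, and the siding is the middle one. The caps are at the line ends as described, and the pad is at about top (427,195).

```bash
python3 - <<'E'
from h import *
import pickle
from scipy.spatial.transform import Rotation as R
def big(m): 
    c=max(cv2.findContours(m.astype(np.uint8),cv2.RETR_EXTERNAL,cv2.CHAIN_APPROX_NONE)[0],key=cv2.contourArea); return c[:,0].astype(float)
def rect(s,c,z):
    P=np.array([ray(s,u,v,z)[:2] for u,v in c]); (cx,cy),(w,h),a=cv2.minAreaRect((P*1000).astype(np.float32)); return P,cx,cy,w,h,a
for n,pb,lb,padb in (("scene",(215,320,160,222),(105,375,200,320),(172,190,226,243)),("top",(305,391,205,259),(280,485,128,210),(418,436,185,202))):
    s=pickle.load(open(n+".pkl","rb")); im=s["img"]; hsv=cv2.cvtColor(im,cv2.COLOR_BGR2HSV); H,Sa,V=[hsv[...,i].astype(int) for i in range(3)]
    box=lambda b:(lambda m:(m.__setitem__((slice(b[2],b[3]),slice(b[0],b[1])),True),m)[1])(np.zeros(H.shape,bool))
    m=(Sa<60)&(V>95)&box(pb); m=cv2.morphologyEx(m.astype(np.uint8),cv2.MORPH_CLOSE,np.ones((7,7)))
    P,cx,cy,w,h,a=rect(s,big(m),.036); print(n,"panel",np.round([cx,cy,w,h,a],1))
    m=(H>30)&(H<60)&(Sa>100)&box(lb); m=cv2.morphologyEx(m.astype(np.uint8),cv2.MORPH_CLOSE,np.ones((15,15)))
    print(n,"board",np.round(rect(s,big(m),.02)[1:],1))
    th=np.deg2rad(a if a<45 else a-90); 
    for nm,l in dict(lead=(-38,-85),near=(-38,90),mid=(0,90),far=(38,90)).items():
        p=np.array([cx,cy])+[[np.cos(th),-np.sin(th)],[np.sin(th),np.cos(th)]]@np.array(l)
        u,v=proj(s,[*p/1000,.046]);x0,y0=int(round(u)),int(round(v))
        win=V[y0-5:y0+6,x0-5:x0+6]; ys,xs=np.nonzero(win<60)
        q=ray(s,xs.mean()+x0-5,ys.mean()+y0-5,.044)*1000 if len(xs) else None
        print(nm,np.round(p,1),"pix",np.round([u,v],1),"dark",len(xs),None if q is None else np.round(q[:2],1))
    x0,x1,y0,y1=padb; ys,xs=np.nonzero(V[y0:y1,x0:x1]<50)
    print("pad",len(xs),xs.mean()+x0,ys.mean()+y0,xs.min()+x0,xs.max()+x0,ys.min()+y0,ys.max()+y0,np.round(ray(s,xs.mean()+x0,ys.mean()+y0,.058)[:2]*1000,1))
S=pickle.load(open("scene.pkl","rb"))["img"];T=pickle.load(open("top.pkl","rb"))["img"]
r=lambda i,x0,x1,y0,y1:cv2.resize(i[y0:y1,x0:x1],(400,300),interpolation=cv2.INTER_NEAREST)
cv2.imwrite("pics/pad.png",np.hstack([r(S,164,204,222,252),r(T,408,448,175,205)]))
E
```

```text
scene panel [480.4 -32.5 127.4 247.4   5.9]
scene board [ 706.1 -150.9  650.9  210.    89.7]
lead [ 451.4 -121. ] pix [235.9 183.6] dark 17 [ 453.7 -122. ]
near [433.3  53.1] pix [290.9 169.7] dark 14 [435.3  51.4]
mid [471.1  57. ] pix [295.  177.6] dark 16 [473.6  55.8]
far [508.9  60.9] pix [299.2 185.7] dark 15 [510.7  59.6]
pad 19 178.57894736842104 231.47368421052633 176 181 229 233 [ 610.3 -300.5]
top panel [481.6 -31.8 127.7 246.3   6. ]
top board [ 708.9 -149.7  650.4  209.3   89.6]
lead [ 452.7 -120.3] pix [373.3 240.5] dark 21 [ 452.9 -121. ]
near [434.5  53.7] pix [321.6 244.5] dark 16 [434.9  52.6]
mid [472.2  57.7] pix [320.8 233.2] dark 15 [471.9  55.4]
far [510.   61.6] pix [319.9 222. ] dark 18 [510.9  58.4]
pad 19 427.0 194.78947368421052 425 429 193 197 [ 612.3 -299.2]
```

View pics/pad.png

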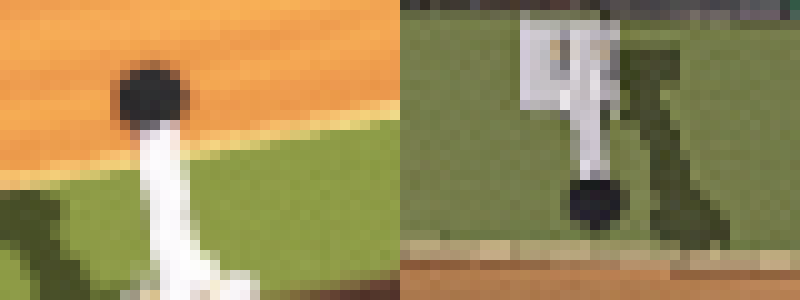

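```bash
cat >> h.py <<'E'
from scipy.spatial.transform import Rotation as R
def go(*pts, frm=None):
    st=get_state();M=R.from_quat(st["eef_rot"]).as_matrix();p0=st["tool_pos"] if frm is None else np.array(frm)
    print("at",np.round(st["tool_pos"],4),"t",st["clock"],"F",np.round(st["contact_force"],1))
    for p in pts: print(p,"->",np.round(M.T@(np.array(p)-p0)/.3,3).tolist())
E
python3 -c "
from h import *
go((.42,.33,.2),frm=(.173,.601,.214))"
```

```text
at [0.1731 0.5999 0.2132] t 0.1 F [ 0.6 -0.  -0.3]
(0.42, 0.33, 0.2) -> [-1.041, -0.64, 0.048]
```

Emit:
send_rows(targets=[[[-0.98, -0.64, 0.05], [0, 0, 0]], [[-0.98, -0.64, 0.05], [0, 0, 0]], [[-0.98, -0.64, 0.05], [0, 0, 0]], [[-0.98, -0.64, 0.05], [0, 0, 0]], [[-0.98, -0.64, 0.05], [0, 0, 0]], [[-0.98, -0.64, 0.05], [0, 0, 0]], [[-0.98, -0.64, 0.05], [0, 0, 0]], [[-0.98, -0.64, 0.05], [0, 0, 0]], [[-0.98, -0.64, 0.05], [0, 0, 0]]], fingers=0, newtons=20)

```text
clock: 1.23
tool_pos: [0.4012, 0.3362, 0.1989]
eef_rot: [0.138, 0.99, 0.0, -0.0]
contact_force: [-1.3, 0.2, 1.6]
opening: 0.015
finger_force: 0.0
```

```bash
python3 -c "
from h import *
go((.44,.10,.14),(.4525,-.121,.1))"
```

```text
at [0.4012 0.3362 0.1989] t 1.225 F [-1.3  0.2  1.6]
(0.44, 0.1, 0.14) -> [-0.34, -0.722, 0.196]
(0.4525, -0.121, 0.1) -> [-0.583, -1.419, 0.328]
```

Emit:
send_rows(targets=[[[-0.4, -0.98, 0.2], [0, 0, 0]], [[-0.4, -0.98, 0.2], [0, 0, 0]], [[-0.4, -0.98, 0.2], [0, 0, 0]], [[-0.4, -0.98, 0.2], [0, 0, 0]], [[-0.4, -0.98, 0.2], [0, 0, 0]], [[-0.4, -0.98, 0.2], [0, 0, 0]], [[-0.4, -0.98, 0.2], [0, 0, 0]], [[-0.4, -0.98, 0.2], [0, 0, 0]]])

```text
clock: 2.22
tool_pos: [0.4368, 0.0216, 0.1392]
eef_rot: [0.138, 0.99, 0.001, 0.0]
contact_force: [0.4, -0.4, 0.4]
opening: 0.002
finger_force: 0.0
```

```bash
python3 -c "
from h import *
go((.4525,-.121,.07))"
```

```text
at [0.4368 0.0216 0.1392] t 2.225 F [ 0.4 -0.4  0.4]
(0.4525, -0.121, 0.07) -> [-0.18, -0.443, 0.23]
```

Emit:
send_rows(targets=[[[-0.18, -0.443, 0.1], [0, 0, 0]], [[-0.18, -0.443, 0.1], [0, 0, 0]], [[-0.18, -0.443, 0.1], [0, 0, 0]], [[-0.18, -0.443, 0.23], [0, 0, 0]], [[-0.18, -0.443, 0.23], [0, 0, 0]], [[-0.18, -0.443, 0.23], [0, 0, 0]]])

```text
clock: 2.98
tool_pos: [0.4521, -0.1221, 0.0707]
eef_rot: [0.138, 0.99, 0.0, 0.0]
contact_force: [-1.2, 0.5, 0.2]
opening: 0.007
finger_force: 0.0
```

```bash
python3 - <<'E'
from h import *
go((.4525,-.121,.046),(.4525,-.121,.0405),(.4525,-.121,.09))
s=snapshot("scene");t=snapshot("top")
r=lambda i,x0,x1,y0,y1:cv2.resize(i[y0:y1,x0:x1],(400,300),interpolation=cv2.INTER_CUBIC)
cv2.imwrite("pics/lead.png",np.hstack([r(s["img"],205,285,150,210),r(t["img"],333,413,210,270)]))
E
```

```text
at [ 0.4521 -0.1221  0.0707] t 2.975 F [-1.2  0.5  0.2]
(0.4525, -0.121, 0.046) -> [-0.0, 0.004, 0.082]
(0.4525, -0.121, 0.0405) -> [-0.0, 0.004, 0.101]
(0.4525, -0.121, 0.09) -> [-0.0, 0.004, -0.064]
```

View pics/lead.png

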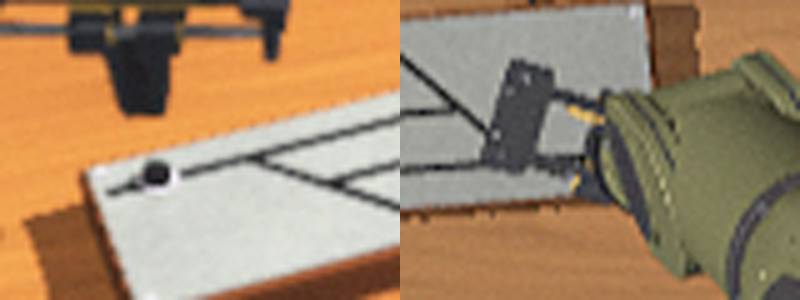

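The shut fingers hover about 25 mm above the lead cap, which is at (157,172) in the left crop. I'll press and release.

Emit:
send_rows(targets=[[[0, 0.003, 0.08], [0, 0, 0]], [[0, 0.003, 0.09], [0, 0, 0]], [[0, 0.003, 0.1], [0, 0, 0]], [[0, 0.003, 0.103], [0, 0, 0]], [[0, 0.003, 0.103], [0, 0, 0]], [[0, 0.003, 0.103], [0, 0, 0]]])

```text
clock: 3.82
tool_pos: [0.4517, -0.123, 0.0393]
eef_rot: [0.14, 0.99, 0.0, 0.0]
contact_force: [-0.0, -0.8, -0.1]
opening: 0.008
finger_force: 0.0
```

No force is showing at 39 mm, so I'll look.

```bash
python3 - <<'E'
from h import *
st=get_state();print(st["contact_force"],st["moment"],st["joint_torque"])
s=snapshot("scene");st=get_state();print(st["contact_force"])
x0,y0=205,150
print("tip",proj(s,st["tool_pos"])-[x0,y0], "lead top",proj(s,(.4525,-.121,.046))-[x0,y0])
cv2.imwrite("pics/lead2.png",cv2.resize(s["img"][150:210,205:285],(800,600),interpolation=cv2.INTER_CUBIC))
E
```

```text
[-0.03605273 -0.75178147 -0.13948515] [-0.01380891  0.01338137  0.06739555] [-9.94248694e-03 -4.61597085e+01 -9.04571498e-02 -3.15973990e+00
 -4.77036330e-03  7.20456638e-02  6.94092851e-04]
[-0.4927113   0.3394961   0.09006055]
tip [30.44179941 35.4178732 ] lead top [30.89390685 33.84823585]
```

View pics/lead2.png

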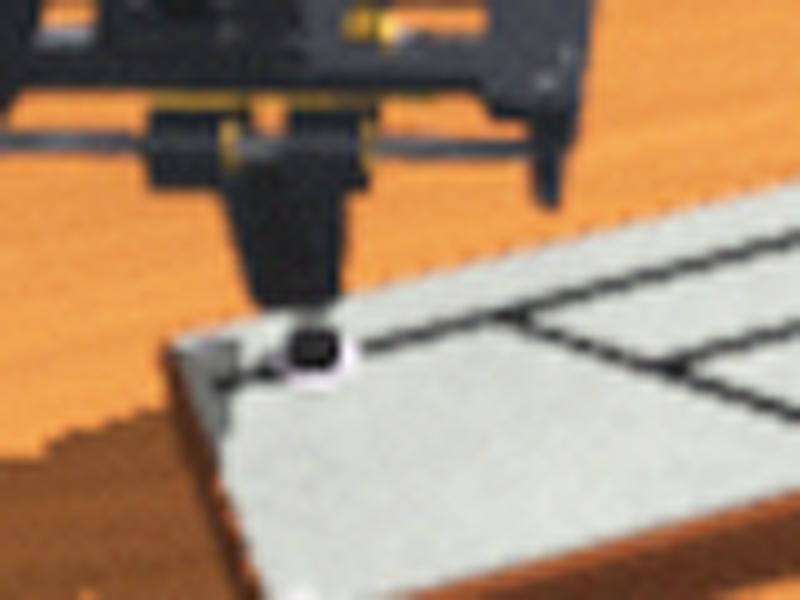

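The left crop shows the cap at (315,350), still up. The fingertip ends at (300,305), and its shadow is detached at (225,360), so the real tip is roughly 15–19 mm higher than the reported TCP. I'll descend in small steps and watch the force.

```bash
python3 - <<'E'
from h import *
import pickle
s=pickle.load(open("scene.pkl","rb"))
for z in (.0393,.048,.053,.058,.063): print(z,proj(s,(.4517,-.123,z))-[205,150])
print(proj(s,(.435,-.123,.0393))-[205,150])
go((.4525,-.121,.037),(.4525,-.121,.03))
E
```

```text
0.0393 [30.42792305 35.38978252]
0.048 [30.11814315 33.30747019]
0.053 [29.93895152 32.10296027]
0.058 [29.75890768 30.89272197]
0.063 [29.57800556 29.67671432]
[29.56843036 31.68984106]
at [ 0.4517 -0.123   0.0392] t 3.875 F [-0.5  0.3  0.1]
(0.4525, -0.121, 0.037) -> [-0.001, 0.007, 0.007]
(0.4525, -0.121, 0.03) -> [-0.001, 0.007, 0.031]
```

Emit:
send_rows(targets=[[[0, 0.0, 0.01], [0, 0, 0]], [[0, 0.0, 0.01], [0, 0, 0]], [[0, 0.0, 0.02], [0, 0, 0]], [[0, 0.0, 0.02], [0, 0, 0]]])

```text
clock: 4.38
tool_pos: [0.4515, -0.1228, 0.0328]
eef_rot: [0.14, 0.99, 0.0, -0.0]
contact_force: [-0.3, 0.6, -0.4]
opening: 0.005
finger_force: 0.0
```

Emit:
send_rows(targets=[[[0, 0.005, 0.01], [0, 0, 0]], [[0, 0.005, 0.02], [0, 0, 0]], [[0, 0.005, 0.025], [0, 0, 0]], [[0, 0.005, 0.025], [0, 0, 0]]])

```text
clock: 4.88
tool_pos: [0.4519, -0.1215, 0.0253]
eef_rot: [0.14, 0.99, 0.0, -0.0]
contact_force: [0.6, 0.4, 0.1]
opening: 0.006
finger_force: 0.0
```

Emit:
send_rows(targets=[[[0, 0, 0.005], [0, 0, 0]], [[0, 0, 0.01], [0, 0, 0]], [[0, 0, 0.01], [0, 0, 0]]])

```text
clock: 5.25
tool_pos: [0.452, -0.1215, 0.0224]
eef_rot: [0.14, 0.99, 0.0, -0.0]
contact_force: [0.5, -0.5, -0.4]
opening: 0.003
finger_force: 0.0
```

```bash
python3 - <<'E'
from h import *
s=snapshot("scene");g=cv2.cvtColor(s["img"],cv2.COLOR_BGR2GRAY)
print("cols 228-242, rows 176-190");print(g[174:190,228:243])
print(proj(s,get_state()["tool_pos"]))
E
```

```text
cols 228-242, rows 176-190
[[ 93  44  39  37  28  37  32  35  37  39  38  38  72 129 147]
 [120  45  36  34  36  34  32  32  37  43  38  41  86 155 176]
 [134  63  42  36  33  39  35  35  33  37  41  42  86 153 176]
 [149  83  36  38  31  33  30  31  38  34  42  37  85 162 180]
 [164 106  41  40  34  33  35  33  36  32  43  38  88 159 186]
 [177 132  60  40  33  35  31  34  33  39  38  40  95 172 200]
 [176 145  75  39  37  35  33  32  31  37  36  35 116 192 214]
 [172 165  92  39  33  36  35  32  34  36  37  38 142 202 214]
 [195 203 135  47  40  35  32  33  33  34  39  38 163 209 214]
 [188 183 131  61  38  34  30  32  30  40  39  58 152 189 175]
 [114 109 101  77  54  38  36  36  34  37  37 165 166 117  83]
 [115 111 112 105 102  71  35  29  30  33  39 228 225 160 155]
 [100  97  91  90 120 104  59  29  30  32 125 230 233 216 215]
 [ 68  57  39  45  66 112 117  92 155 179 209 229 227 217 212]
 [ 47  66  77  87  90 114 136 151 220 234 223 215 215 217 219]
 [ 92 104 116 112 112 113 110 178 201 207 213 216 217 216 216]]
[236.5282998  189.35408232]
```

Emit:
send_rows(targets=[[[0, 0, 0.005], [0, 0, 0]], [[0, 0, 0.01], [0, 0, 0]], [[0, 0, 0.01], [0, 0, 0]]])

```text
clock: 5.68
tool_pos: [0.4521, -0.1215, 0.0195]
eef_rot: [0.14, 0.99, -0.0, 0.0]
contact_force: [0.1, -0.3, 1.6]
opening: 0.005
finger_force: 1.2
```

Emit:
send_rows(targets=[[[0, 0, 0.007], [0, 0, 0]], [[0, 0, 0.014], [0, 0, 0]], [[0, 0, 0.014], [0, 0, 0]], [[0, 0, 0.014], [0, 0, 0]]])

```text
clock: 6.18
tool_pos: [0.4521, -0.1215, 0.0156]
eef_rot: [0.14, 0.99, -0.0, 0.0]
contact_force: [-1.1, 0.4, 8.3]
opening: 0.002
finger_force: 3.9
```

```bash
python3 - <<'E'
from h import *
s=snapshot("scene");st=get_state();print(st["contact_force"],st["finger_force"],st["clock"])
cv2.imwrite("pics/lead3.png",cv2.resize(s["img"][165:201,212:260],(800,600),interpolation=cv2.INTER_CUBIC))
E
```

```text
[-1.50096226  0.39671853  8.18083458] 3.920310321936995 6.225
```

View pics/lead3.png

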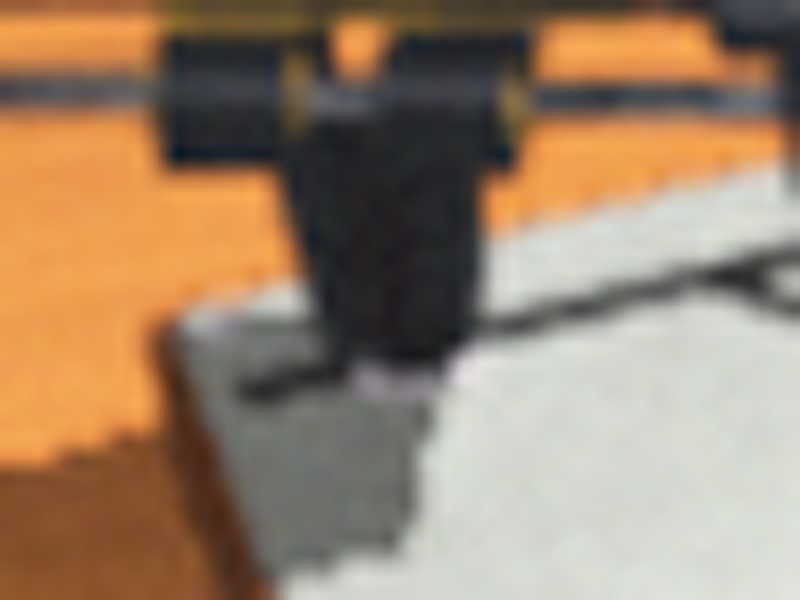

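The finger sits on the cap (400,370) with only the rim ring showing, and 8 N is beyond the bottoming force, so the button is pressed. The real tip is about 24 mm above the reported TCP. Going up, then to the middle button.

```bash
python3 -c "
from h import *
go((.4521,-.1215,.06),(.472,.0565,.06),(.472,.0565,.032))"
```

```text
at [ 0.4521 -0.1215  0.0156] t 6.225 F [-1.5  0.4  8.2]
(0.4521, -0.1215, 0.06) -> [-0.0, 0.0, -0.148]
(0.472, 0.0565, 0.06) -> [0.101, 0.588, -0.148]
(0.472, 0.0565, 0.032) -> [0.101, 0.588, -0.055]
```

Emit:
send_rows(targets=[[[0, 0, -0.15], [0, 0, 0]], [[0, 0, -0.15], [0, 0, 0]], [[0.1, 0.588, -0.15], [0, 0, 0]], [[0.1, 0.588, -0.15], [0, 0, 0]], [[0.1, 0.588, -0.15], [0, 0, 0]], [[0.1, 0.588, -0.15], [0, 0, 0]], [[0.1, 0.588, -0.055], [0, 0, 0]], [[0.1, 0.588, -0.055], [0, 0, 0]], [[0.1, 0.588, -0.055], [0, 0, 0]]])

```text
clock: 7.35
tool_pos: [0.4718, 0.0552, 0.0318]
eef_rot: [0.141, 0.99, -0.0, -0.0]
contact_force: [0.3, 0.1, -0.2]
opening: 0.005
finger_force: 0.0
```

```bash
python3 - <<'E'
from h import *
go((.472,.0565,.022),(.472,.0565,.0155))
s=snapshot("scene");t=get_state()["tool_pos"]
print("tip",(proj(s,t+[0,0,.024])-[275,150])*10,"mid",(proj(s,(.472,.0565,.046))-[275,150])*10)
cv2.imwrite("pics/mid.png",cv2.resize(s["img"][150:210,275:335],(600,600),interpolation=cv2.INTER_CUBIC))
E
```

```text
at [0.4718 0.0552 0.0318] t 7.35 F [ 0.3  0.1 -0.2]
(0.472, 0.0565, 0.022) -> [0.0, 0.004, 0.033]
(0.472, 0.0565, 0.0155) -> [0.0, 0.004, 0.054]
tip [194.9483459  254.56403873] mid [198.82901619 278.12290766]
```

View pics/mid.png

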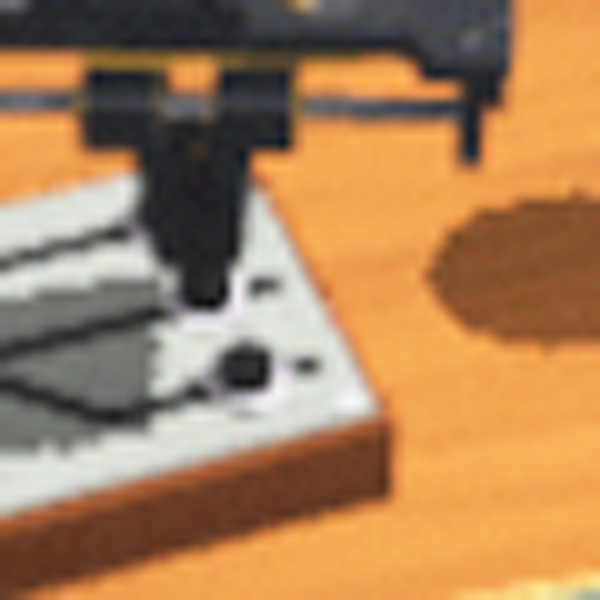

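The finger is directly over the middle cap (205,290). The far cap at (245,365) is clear, and the near one is hidden behind the finger, 38 mm away. Pressing.

Emit:
send_rows(targets=[[[0, 0.004, 0.03], [0, 0, 0]], [[0, 0.004, 0.04], [0, 0, 0]], [[0, 0.004, 0.048], [0, 0, 0]], [[0, 0.004, 0.055], [0, 0, 0]], [[0, 0.004, 0.055], [0, 0, 0]], [[0, 0.004, 0.055], [0, 0, 0]]])

```text
clock: 8.15
tool_pos: [0.4729, 0.0575, 0.0156]
eef_rot: [0.14, 0.99, 0.0, 0.001]
contact_force: [1.1, -0.2, 6.4]
opening: 0.006
finger_force: 2.7
```

```bash
python3 - <<'E'
from h import *
import pickle
s=pickle.load(open("top.pkl","rb"));print("bishop",ray(s,451,236,.03))
go((.4725,.057,.09),(.54,-.12,.09),(.610,-.300,.09))
E
```

```text
bishop [ 0.47587976 -0.38980772  0.03      ]
at [0.4729 0.0575 0.0156] t 8.15 F [ 1.1 -0.2  6.4]
(0.4725, 0.057, 0.09) -> [0.001, -0.002, -0.248]
(0.54, -0.12, 0.09) -> [-0.379, -0.506, -0.248]
(0.61, -0.3, 0.09) -> [-0.77, -1.018, -0.248]
```

Emit:
send_rows(targets=[[[0, 0, -0.25], [0, 0, 0]], [[0, 0, -0.25], [0, 0, 0]], [[-0.73, -0.96, -0.25], [0, 0, 0]], [[-0.73, -0.96, -0.25], [0, 0, 0]], [[-0.73, -0.96, -0.25], [0, 0, 0]], [[-0.73, -0.96, -0.25], [0, 0, 0]], [[-0.73, -0.96, -0.25], [0, 0, 0]], [[-0.73, -0.96, -0.25], [0, 0, 0]], [[-0.73, -0.96, -0.25], [0, 0, 0]], [[-0.73, -0.96, -0.25], [0, 0, 0]], [[-0.73, -0.96, -0.25], [0, 0, 0]]])

```text
clock: 9.52
tool_pos: [0.6028, -0.2775, 0.0901]
eef_rot: [0.138, 0.99, 0.001, -0.001]
contact_force: [0.2, 0.6, 0.5]
opening: 0.008
finger_force: 0.0
```

```bash
python3 -c "
from h import *
go((.609,-.300,.055),(.609,-.300,.045),(.609,-.300,.038),(.608,-.300,.021))"
```

```text
at [ 0.6028 -0.2775  0.0901] t 9.525 F [0.2 0.6 0.5]
(0.609, -0.3, 0.055) -> [-0.041, -0.067, 0.117]
(0.609, -0.3, 0.045) -> [-0.041, -0.067, 0.15]
(0.609, -0.3, 0.038) -> [-0.041, -0.067, 0.173]
(0.608, -0.3, 0.021) -> [-0.038, -0.068, 0.23]
```

Emit:
send_rows(targets=[[[-0.041, -0.067, 0], [0, 0, 0]], [[-0.041, -0.067, 0.1], [0, 0, 0]], [[-0.041, -0.067, 0.15], [0, 0, 0]], [[-0.041, -0.067, 0.16], [0, 0, 0]], [[-0.041, -0.067, 0.18], [0, 0, 0]], [[-0.041, -0.067, 0.18], [0, 0, 0]]])

```text
clock: 10.28
tool_pos: [0.6091, -0.3019, 0.0369]
eef_rot: [0.14, 0.99, 0.0, -0.0]
contact_force: [-3.9, 3.0, 5.9]
opening: 0.006
finger_force: 2.5
```

```bash
python3 - <<'E'
from h import *
st=get_state();print(st["finger_force"],st["contact_force"])
s=snapshot("scene");t=get_state()["tool_pos"]
g=cv2.cvtColor(s["img"],cv2.COLOR_BGR2GRAY)
print("tip",proj(s,t+[0,0,.024]),"pad top",proj(s,(.611,-.300,.062)));print(g[220:240,166:192])
go((.608,-.300,.021))
E
```

```text
2.534112296998501 [-3.91102491  3.03954182  5.85747081]
tip [177.80620507 230.54011593] pad top [178.52370298 230.67090444]
[[ 45  42  38  38  38  33  39  40  43  43  40  41  37  41  37  48  77 159
  181 183 185 183 183 184 185 185]
 [ 54  54  46  37  37  32  34  40  38  40  40  39  43  42  37  44  61 155
  185 186 187 185 187 189 191 187]
 [130 106  64  40  40  34  35  33  35  38  36  37  36  36  41  36  52 159
  186 187 189 188 189 188 190 187]
 [178 161 113  59  43  35  31  32  31  33  33  35  42  41  38  30  34 160
  189 191 188 187 186 189 186 185]
 [182 186 155  80  37  37  33  35  32  35  34  32  38  38  38  37  34 146
  183 186 181 183 185 180 179 181]
 [184 186 167 104  41  38  30  34  35  33  32  35  36  37  41  37  32 119
  171 179 181 178 177 175 176 175]
 [186 184 184 140  60  40  36  38  32  33  34  32  35  42  39  35  31 129
  171 178 172 175 172 176 177 177]
 [185 184 182 166  99  38  36  32  32  34  33  38  37  42  37  38  43 143
  176 175 175 179 179 177 181 179]
 [180 181 179 179 131  59  37  34  36  36  36  34  35  39  36  34  57 147
  177 179 180 181 185 182 182 
[... 607 characters left out ...]
 111  90 132 168
  173 174 175 176 178 185 193 199]
 [176 175 174 177 171 173 172 173 173 174 149 114 176 220 227 183 168 176
  193 200 198 207 200 201 208 203]
 [175 170 174 173 175 174 171 174 176 176 178 168 244 252 251 241 218 199
  213 215 203 210 203 190 178 159]
 [173 171 172 172 176 176 174 183 197 201 206 207 250 253 252 249 230 202
  194 177 155 144 143 144 146 144]
 [174 174 184 194 201 200 195 204 210 209 212 216 247 252 252 245 194 146
  144 145 143 142 143 146 145 145]
 [172 188 199 208 205 202 195 190 179 159 143 146 228 249 251 249 211 144
  148 141 143 144 142 143 144 144]]
at [ 0.6092 -0.3019  0.0371] t 10.325 F [-3.   1.7  5.9]
(0.608, -0.3, 0.021) -> [0.005, 0.005, 0.054]
```

Emit:
send_rows(targets=[[[0.002, 0.004, 0.01], [0, 0, 0]], [[0.003, 0.004, 0.02], [0, 0, 0]], [[0.004, 0.004, 0.03], [0, 0, 0]], [[0.005, 0.004, 0.038], [0, 0, 0]], [[0.005, 0.004, 0.038], [0, 0, 0]], [[0.005, 0.004, 0.038], [0, 0, 0]]])

```text
clock: 11.08
tool_pos: [0.6067, -0.302, 0.0259]
eef_rot: [0.14, 0.99, -0.001, -0.001]
contact_force: [-5.2, 1.1, 7.1]
opening: 0.008
finger_force: 3.7
```

```bash
python3 - <<'E'
from h import *
s=snapshot("scene");st=get_state();t=st["tool_pos"];print(st["finger_force"],st["contact_force"],t)
print("tip",proj(s,t+[0,0,.024])*1, "level pad top",proj(s,(.608,-.300,.045)))
cv2.imwrite("pics/lev.png",cv2.resize(s["img"][212:260,150:214],(800,600),interpolation=cv2.INTER_CUBIC))
E
```

```text
3.695554053890646 [-6.36712763 -0.37078788  7.23440807] [ 0.60666673 -0.30194724  0.02591257]
tip [178.50114386 232.54731072] level pad top [179.60418496 233.93892985]
```

View pics/lev.png

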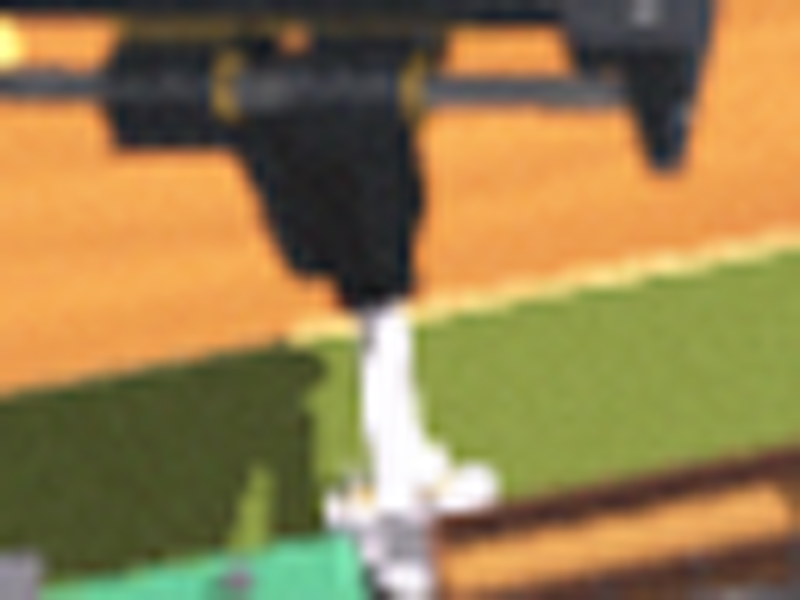

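The fingertip is on the pad (345–410,290) and the arm still slopes up a little. From the heights and the force it is at roughly 0.17 rad, so about 5 mm more is needed.

Emit:
send_rows(targets=[[[0.005, 0.006, 0.005], [0, 0, 0]], [[0.008, 0.01, 0.01], [0, 0, 0]], [[0.008, 0.01, 0.015], [0, 0, 0]], [[0.008, 0.01, 0.015], [0, 0, 0]]])

```text
clock: 11.62
tool_pos: [0.6064, -0.3015, 0.0221]
eef_rot: [0.141, 0.99, -0.003, 0.001]
contact_force: [-4.0, -3.5, 8.0]
opening: 0.002
finger_force: 4.0
```

```bash
cat > m.py <<'E'
from h import *
import pickle
s=snapshot("scene");st=get_state();t=st["tool_pos"];print(st["finger_force"],st["contact_force"],t,st["clock"])
print("tip",proj(s,t+[0,0,.024]))
def edge(im):  # sub-pixel row where the dark pad gives way to the white arm, cols 178-182
    g=cv2.cvtColor(im,cv2.COLOR_BGR2GRAY).astype(float);o=[]
    for c in range(177,183):
        col=g[228:244,c]; k=np.nonzero(col>140)[0]
        k=k[k>0][0] if len(k) else 0
        o.append(round(228+k-1+(140-col[k-1])/(col[k]-col[k-1]),2))
    return o
print("rest",edge(pickle.load(open("scene.pkl","rb"))["img"]),"now",edge(s["img"]))
c=np.array([.7075,-.1503]);th=np.deg2rad(-.35);Q=np.array([[np.cos(th),-np.sin(th)],[np.sin(th),np.cos(th)]])
for a in (0,.1,.2,.3,.4):
    b=.3-a;f=lambda r,h:(*(c+Q@[-.04-r*np.cos(b)+h*np.sin(b)*0,-.15]),.04+r*np.sin(b)+h)
    print(a,"pad far edge",proj(s,f(.048,0.004)))
E
python3 m.py
```

```text
3.9493437865166925 [-4.50689787 -3.36040124  7.487417  ] [ 0.60637369 -0.30142967  0.02215844] 11.675
tip [178.94362515 233.32707978]
rest [np.float64(235.09), np.float64(234.48), np.float64(234.28), np.float64(233.62), np.float64(233.7), np.float64(232.0)] now [np.float64(236.82), np.float64(237.79), np.float64(237.88), np.float64(237.53), np.float64(236.7), np.float64(236.68)]
0 pad far edge [179.16646262 234.22712591]
0.1 pad far edge [179.45477217 235.01913337]
0.2 pad far edge [179.76106476 235.95759792]
0.3 pad far edge [180.08231901 237.03248862]
0.4 pad far edge [180.41543321 238.23275168]
```

The estimates agree on near level: the pad edge row matches about 0.3 rad, the tip height about 0.28 rad, and the push is 8 N. I'll hold and re-measure.

Emit:
send_rows(targets=[[[0, 0, 0.002], [0, 0, 0]], [[0, 0, 0.002], [0, 0, 0]], [[0, 0, 0.002], [0, 0, 0]], [[0, 0, 0.002], [0, 0, 0]], [[0, 0, 0.002], [0, 0, 0]], [[0, 0, 0.002], [0, 0, 0]], [[0, 0, 0.002], [0, 0, 0]], [[0, 0, 0.002], [0, 0, 0]]])

```text
clock: 12.68
tool_pos: [0.6063, -0.3015, 0.0216]
eef_rot: [0.141, 0.99, -0.003, 0.001]
contact_force: [-4.3, -3.7, 8.4]
opening: 0.001
finger_force: 4.0
```

```bash
python3 m.py
```

```text
4.045154761690011 [-3.93663608 -4.12035188  8.840491  ] [ 0.60632794 -0.30144539  0.0216175 ] 12.725
tip [178.97347874 233.44470321]
rest [np.float64(235.09), np.float64(234.48), np.float64(234.28), np.float64(233.62), np.float64(233.7), np.float64(232.0)] now [np.float64(236.83), np.float64(237.77), np.float64(237.85), np.float64(237.58), np.float64(237.25), np.float64(237.22)]
0 pad far edge [179.16646262 234.22712591]
0.1 pad far edge [179.45477217 235.01913337]
0.2 pad far edge [179.76106476 235.95759792]
0.3 pad far edge [180.08231901 237.03248862]
0.4 pad far edge [180.41543321 238.23275168]
```

The hold is steady at level with 8.5 N, so I'm handing in.

```bash
python3 -c "
from plant import *
print(finish_job())"
```

```text
the job is handed in; nothing more can be done
None
```

I pressed the lead button, then the middle siding's button (the white tank wagon stands there), and handed the job in while holding the uncoupling lever down at about level (0.3 rad by estimate, 8–9 N); no verdict was shown.

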